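# Turn over a channel blank on the surface plate

### The arm

A 7-joint arm with a two-finger parallel gripper is mounted at the origin on the work surface. World frame = base frame: x ahead of the robot, y to its left, z up, the work surface at z = 0. Lengths are in m, angles in rad, forces in N, time in s.
With the tool pointing down it reaches from about 0.35 to 0.9 m from the base axis. Payload 8.1 kg.
Tool frame: the origin (TCP) lies between the finger pads; the fingertips stand 17 mm ahead of it and the grasp point (between the pads) lies 2 mm behind it; z points along the fingers, y is the line along which they close (so a half turn about z gives the same grasp; the last joint's range is limited). The gripper opens to 92 mm and grips with 3 to 60 N. Pads are 19 mm wide; open, the fingers measure 130 mm over their backs; the gripper's body (75 mm by 190 mm) begins 47 mm behind the grasp point.
Start: joints at [-1.283, 0.434, 0.025, 1.573, -0.012, 1.134, -0.075], TCP at [0.238, 0.578, 0.244] pointing down, gripper open.
Joint ranges: [-2.62, 2.62], [-0.44, 2.09], [-1.27, 1.32], [0.08, 2.57], [-1.32, 4.46], [0.12, 2], [-2.74, 2.74]. Speed limits (rad/s): [2.22, 2.22, 3.01, 3.01, 3.14, 3.14, 3.14].

### API

Orientations are given as a unit quaternion [w, x, y, z].
In Python, from station import bot, vision gives the robot as it stands. The module is installed in compiled form; this text tells all that it offers.
- The arm moves only by the tool servo_tool, never from a script. Its argument "rows" is one flat list of numbers, 5 for each row, row after row: the finger opening in mm, from 0 to 91.8, then the shift along the tool's x, y, z in mm, then the turn about the tool's z in degrees. A call has 1 to 10 rows; each row shifts and turns the commanded pose from where the row before left it, along the tool's axes as they then stand; what a row does not reach is not made up. A row lasts 1/12 s, in which the tool goes at most 41.7 mm and 7.16 degrees, less where a joint would pass 70% of its speed; a pose out of reach is approached as far as the arm can. A call with a gripper value outside its range is refused whole. The fingers move at their own pace and stop on an object; "squeeze" is the grip in N (left out, the last holds). Time passes only in rows, so rows that do not move let the fingers close. It gives the time, the measured TCP pose, the force, the opening and the grip force at its end, in the units of the state.
- bot.sense(): the state, without advancing time (a new reading comes with each control period).
- vision.grab_frame(name): name is "side" or "top" or "wrist"; returns a dict with "img" (480x640x3 uint8, red, green, blue), "fx", "fy", "cx", "cy" (pixels), "xyz" and "orientation" of the camera in the world. Camera axes: x right, y up, looking along -z (the intrinsics and any distortion apply to the point x, -y, -z); pixel columns grow to the right and rows downward; lengths in m; the calibration is good to about 2 mm. A picture is of the moment at which its call begins. There is no depth.
- bot.finish_job(): hands the job in; it is judged then, once.
The state is a dict: "time": time; "q": joint angles; "joint_vel": joint speeds; "joint_efforts": joint torques, N m; "tcp_pos": TCP position; "ee_rot": TCP orientation; "force": force on the tool from outside, world axes, zero at the start; "torque": the same for the moment, N m; "finger_gap": finger opening in m; "finger_force": force on a finger pad.
Only numpy, scipy, OpenCV 4.12 (cv2) and the standard library are available. Lean on these libraries where they do the work, as an engineer would, in place of code of your own. Each camera call takes 0.05 s, during which the arm holds its last target. There are 200 camera calls.

### The job

Take the U-channel blank out of the blue tote of offcuts and lay it on the surface plate turned over, groove down and its plain back up, ready for marking out. It must lie flat, wholly on the plate's top, and be set down with care: never let it drop or topple over. Leave the other stock in the tote and the V-block where it stands.

Things in the scene. Friction and masses are not known exactly. Their poses are not given: they have to be found in the camera images.
- channel: The target: bare aluminium U-channel 110 mm long (x), 44 wide (y), 34 high (z), 0.25 kg. Back and both side walls 8 mm thick; groove 28 mm wide, 26 deep, open along +z and at both ends. Origin: centre of the back's plain outer face. Starts lying on its back in the tote, z up; turned over, z points down and the origin is 34 mm above its support. It stands steadily on end.
- channel_end_a (a point): Middle of the channel's end face at own x = +55 mm, 17 mm from the back.
- channel_end_b (a point): Middle of the channel's end face at own x = -55 mm, 17 mm from the back.
- tote: Shallow open blue plastic tote, 245 (x) by 300 (y) by 50 mm high outside, walls and floor 5 mm thick. Origin: centre of its underside, on the bench. It stands left or right on the bench, the plate on the other side. Three bars lie in it side by side, 90 mm apart in y, roughly along its x, in any order; two more pieces lie along its +x wall.
- plate: Cast-iron surface plate, dark flat top 240 mm (x) by 280 mm (y), its top 40 mm above the bench; fixed. Origin: centre of its underside, on the bench. A V-block stands near its far (+x) edge, the rest of the top is bare.
- vblock: Steel V-block 50 by 60 mm, 42 mm high, standing on the plate about 90 mm beyond its centre in the plate's +x. Origin: centre of its underside. To be left where it is.
- solid_bar: Other stock in the tote: solid aluminium bar of the same outside size as the channel, 110 x 44 x 34 mm, but with no groove. Origin: centre of its underside.
- square_tube: Other stock in the tote: aluminium square tube 110 mm long, 40 x 40 mm, closed on top. Origin: centre of its underside.
- angle: Other stock in the tote: steel angle 90 mm long (own y), legs 40 mm, upright leg on its +x side. Origin: centre of its underside.
- flat_bar: Other stock in the tote: flat steel bar 150 mm long (own y), 30 mm wide, 10 mm thick. Origin: centre of its underside.
There are look-alikes about, which are no part of the job. What is shaped like the square_tube but orange or yellow is not meant. What is shaped like the solid_bar but turquoise is not meant.

How it is judged:
By the outcome, as a careful person would: the job done as asked, in the order asked, and still so for the second after the job is handed in, with the robot touching nothing.
It also fails if it takes over 64 s, if anything falls off the work surface, if the arm or the gripper's body presses on something with over 40 N, if the wrist force passes 120 N, or if a joint passes its speed limit or range.

## Working session

There is one attempt and no reset: what is moved stays moved. The work goes in short steps, Python scripts to look and compute and a tool call to move; the robot and the scene stay as the last step left them, time stands still between calls to the robot, and variables do not carry over. Pictures are saved under pics/ and viewed, at most 10 in all, crops included, and the job is handed in when it is done.

Besides the shell and the picture viewer there is one more tool, called as a command line: name --argument value ..., lists and objects as JSON in quotes. servo_tool: Moves the arm, as the interface text tells. Its arguments: {"type":"object","properties":{"rows":{"type":"array"},"squeeze":{"type":"number"}},"required":["rows"]}

```bash
mkdir -p pics; cat > h.py <<'E'
import numpy as np, cv2
from scipy.spatial.transform import Rotation as R
from station import bot, vision
def grab(n,fn):
    f=vision.grab_frame(n); cv2.imwrite(fn,f["img"][:,:,::-1])
    np.save(fn+'.npy',{k:v for k,v in f.items()},allow_pickle=True); return f
def load(fn): return np.load(fn+'.npy',allow_pickle=True).item()
def rot(q): return R.from_quat([q[1],q[2],q[3],q[0]])
def pix2w(f,u,v,z):
    d=rot(f["orientation"]).apply([(u-f["cx"])/f["fx"],-(v-f["cy"])/f["fy"],-1]); o=np.array(f["xyz"])
    return o+d*(z-o[2])/d[2]
def w2pix(f,p):
    c=rot(f["orientation"]).inv().apply(np.array(p)-f["xyz"])
    return f["cx"]+f["fx"]*c[...,0]/-c[...,2], f["cy"]-f["fy"]*c[...,1]/-c[...,2]
E
python3 - <<'E'
from h import *
for n in("top","side"):
    f=grab(n,f"pics/{n}0.png"); print({k:v for k,v in f.items() if k!='img'})
print(bot.sense())
cv2.imwrite("pics/both0.png",np.hstack([cv2.imread("pics/top0.png"),cv2.imread("pics/side0.png")])[:, :, :]) if 0 else None
E
```

```text
{'fx': 532.6802095896687, 'fy': 532.6802095896687, 'cx': 316.7461532925514, 'cy': 236.3784801083281, 'xyz': array([ 0.32624503, -0.01481905,  1.279183  ]), 'orientation': array([ 0.70870987,  0.04588918, -0.04527002, -0.70254902])}
{'fx': 566.8917929489567, 'fy': 566.8917929489567, 'cx': 310.6134180784887, 'cy': 234.98149450942347, 'xyz': array([-0.10102623, -1.00509045,  0.79607329]), 'orientation': array([ 0.84431766,  0.46748511, -0.11530918, -0.23513645])}
{'time': 0.1, 'q': array([-1.28258585,  0.43514047,  0.02497617,  1.57404537, -0.01159322,
        1.13399886, -0.07510887]), 'joint_vel': array([-1.36788765e-03, -2.74338201e-03,  5.48294102e-04,  8.52542020e-05,
       -6.79832030e-04,  1.00199740e-05,  2.15575229e-05]), 'joint_efforts': array([ 2.73363177e-03, -6.69124174e+01,  9.88008566e-01, -3.15147936e+01,
       -6.04247209e-02,  3.74518870e-02,  2.94363736e-05]), 'tcp_pos': array([0.2379646 , 0.57743212, 0.24301626]), 'ee_rot': array([-7.19978194e-05,  1.94202364e-01,  9.80961222e-01, -7.19983169e-04]), 'force': array([ 0.00531315, -0.34870012,  0.10877633]), 'torque': array([ 0.03028752, -0.04367544,  0.00716075]), 'finger_force': 0.0, 'finger_gap': 0.09157036487716291}
```

View pics/top0.png

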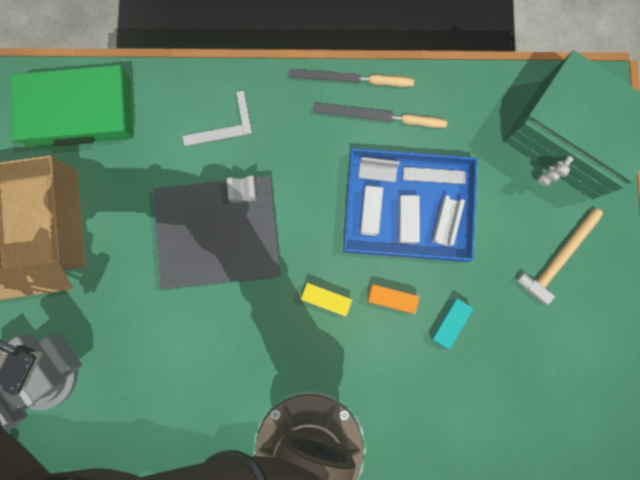

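View pics/side0.png

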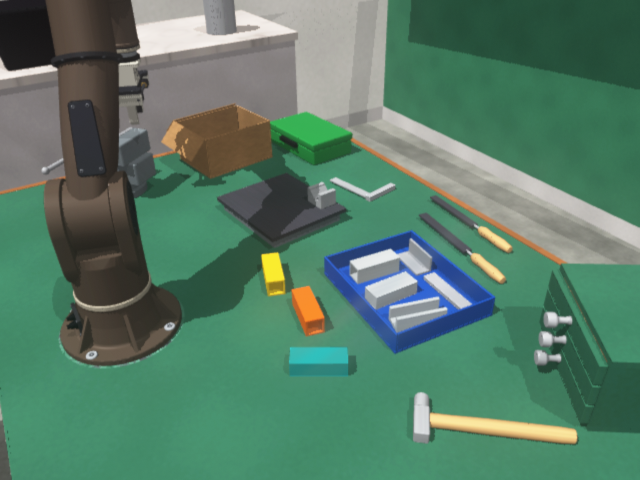

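The top view shows the blue tote on the right with three grey bars at about (371,210), (409,219) and (449,220). The dark plate is on the left, centred near (216,232), with the V-block at (241,189). The yellow, orange and turquoise pieces outside the tote are look-alikes. Only the bar at (449,220) seems to show two walls with a groove open upward, so I'm enlarging it to check.

```bash
python3 - <<'E'
from h import *
a=cv2.imread("pics/top0.png")[145:265,340:480]; b=cv2.imread("pics/side0.png")[225:345,320:500]
a=cv2.resize(a,None,fx=5,fy=5,interpolation=cv2.INTER_CUBIC); cv2.imwrite("pics/crop1.png",a)
f=load("pics/top0.png")
for n,u,v,z in[("tote",345,258,0),("tote",352,151,.05),("tote",477,157,.05),("tote",473,260,.05),("tote",344,252,.05),("pl",153,189,.04),("pl",271,177,.04),("pl",279,277,.04),("pl",162,288,.04),("vb",228,178,.082),("vb",254,178,.082),("vb",254,201,.082)]: print(n,pix2w(f,u,v,z).round(3))
E
```

```text
tote [ 0.44  -0.081  0.   ]
tote [ 0.691 -0.095  0.05 ]
tote [ 0.679 -0.392  0.05 ]
tote [ 0.434 -0.375  0.05 ]
tote [ 0.45  -0.077  0.05 ]
pl [0.597 0.377 0.04 ]
pl [0.629 0.097 0.04 ]
pl [0.391 0.074 0.04 ]
pl [0.363 0.344 0.04 ]
vb [0.615 0.192 0.082]
vb [0.616 0.132 0.082]
vb [0.562 0.131 0.082]
```

View pics/crop1.png

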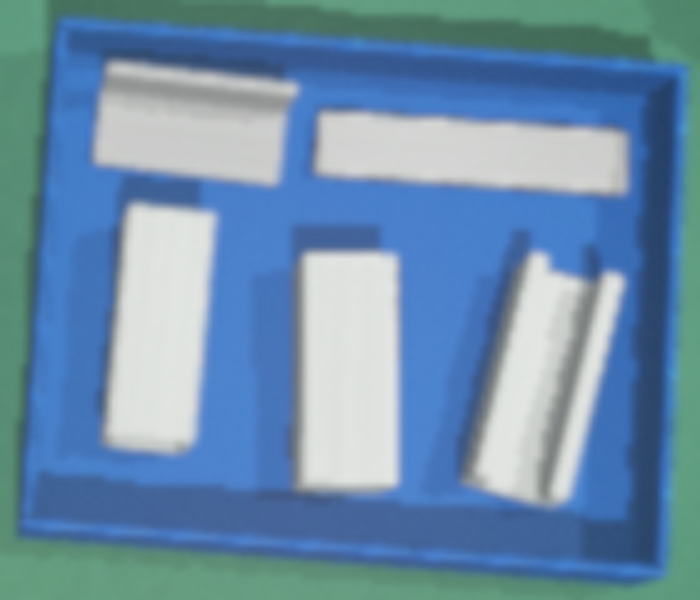

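There are three bars in the tote:
- **(371,210):** a closed top, so it's the tube or the solid bar.
- **(409,219):** also a closed top, so it's the other of those two.
- **(449,220):** two thin walls with a groove open upward along the whole length. This is the channel, and the crop confirms it.

Next I compute its pose and a move to hover above it.

```bash
cat >> h.py <<'E'
def plan(p,ydir):
    """turn (deg about tool z) to bring tool y along +-ydir, then shift (mm, tool axes after turn) to p"""
    s=bot.sense(); r=rot(s["ee_rot"]); Y=r.apply([0,1,0]); a=np.arctan2(Y[1],Y[0]); b=np.arctan2(ydir[1],ydir[0])
    d=(b-a+np.pi/2)%np.pi-np.pi/2   # world yaw
    t=-np.degrees(d); rn=r*R.from_euler('z',t,degrees=True)
    print("tcp",s["tcp_pos"].round(4),"gap",round(s["finger_gap"]*1e3,1),"t",round(s["time"],2),"turn",round(t,2),"shift",(rn.inv().apply(np.array(p)-s["tcp_pos"])*1e3).round(1), "q7",s["q"].round(2))
E
python3 - <<'E'
from h import *
f=load("pics/top0.png")
P=[pix2w(f,340+u/5,145+v/5,.039) for u,v in[(530,252),(625,277),(568,503),(470,482)]]
for p in P: print(p.round(4))
c=np.mean(P,0); L=(P[0]+P[1]-P[2]-P[3])[:2]/2; L/=np.linalg.norm(L); print(c,L,np.degrees(np.arctan2(L[1],L[0])))
plan([c[0],c[1],.22],[-L[1],L[0]])
E
```

```text
[ 0.5878 -0.3186  0.039 ]
[ 0.5761 -0.3634  0.039 ]
[ 0.4681 -0.3337  0.039 ]
[ 0.4776 -0.288   0.039 ]
[ 0.52741544 -0.32594735  0.039     ] [ 0.96393569 -0.26613529] -15.434423073514628
tcp [0.238  0.5774 0.243 ] gap 91.6 t 0.1 turn -6.96 shift [-519.4 -793.7   24.1] q7 [-1.28  0.44  0.02  1.57 -0.01  1.13 -0.08]
```

servo_tool --rows '[91,0,0,0,-7,91,-21,-32,0,0,91,-21,-32,0,0,91,-21,-32,0,0,91,-21,-32,0,0,91,-21,-32,0,0,91,-21,-32,0,0,91,-21,-32,0,0,91,-21,-32,0,0,91,-21,-32,0,0]'

```text
time: 0.93
tcp_pos: [0.3439, 0.2481, 0.2436]
ee_rot: [-0.0, 0.134, 0.991, -0.0]
force: [-0.0, -0.4, 0.6]
finger_gap: 0.091
finger_force: 0.0
```

servo_tool --rows '[91,-21,-32,0,0,91,-21,-32,0,0,91,-21,-32,0,0,91,-21,-32,0,0,91,-21,-32,0,0,91,-21,-32,0,0,91,-21,-32,0,0,91,-21,-32,0,0,91,-21,-32,0,0,91,-21,-32,0,0]'

```text
time: 1.77
tcp_pos: [0.4614, -0.116, 0.2437]
ee_rot: [0.0, 0.134, 0.991, 0.0]
force: [0.4, 1.2, -0.9]
finger_gap: 0.091
finger_force: 0.0
```

```bash
python3 - <<'E'
from h import *
plan([.5274,-.3259,.22],[.266,.964])
E
```

```text
tcp [ 0.4614 -0.116   0.2437] gap 91.0 t 1.77 turn 0.05 shift [-119.5 -184.7   23.7] q7 [-0.29  0.19  0.5   1.95 -0.11  1.02  1.57]
```

servo_tool --rows '[91,-20,-30,0,0,91,-20,-30,0,0,91,-20,-30,0,0,91,-20,-30,0,0,91,-20,-32,0,0,91,-19,-32,0,0,70,0,0,0,0,70,0,0,0,0]'

```text
time: 2.43
tcp_pos: [0.5264, -0.3257, 0.2429]
ee_rot: [-0.001, 0.136, 0.991, -0.001]
force: [0.2, 0.2, -0.2]
finger_gap: 0.0826
finger_force: 0.0
```

```bash
python3 - <<'E'
from h import *
f=grab("wrist","pics/w1.png"); print(f["xyz"],f["orientation"]); plan([.5274,-.3259,.22],[.266,.964])
E
```

```text
[ 0.45935464 -0.30549646  0.38398184] [ 0.78970905 -0.10556523 -0.07932162  0.5991024 ]
tcp [ 0.5267 -0.3236  0.2429] gap 78.0 t 2.48 turn -0.06 shift [-1.3 -2.1 22.9] q7 [ 0.09  0.46  0.55  1.62 -0.26  1.14  2.01]
```

View pics/w1.png

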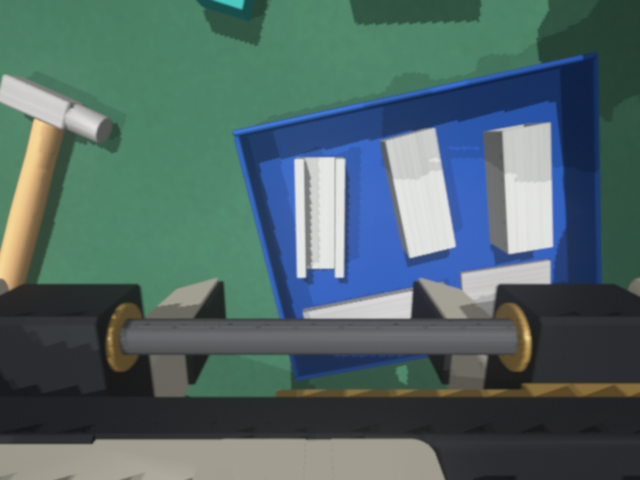

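The wrist view shows the channel groove up. Its outer top corners are at (294,159), (345,158), (345,278) and (297,278).

```bash
python3 - <<'E'
from h import *
f=load("pics/w1.png")
P=[pix2w(f,u,v,.039) for u,v in[(297,278),(345,278),(345.5,158),(294,159)]]
for p in P: print(p.round(4))
c=np.mean(P,0); L=(P[0]+P[1]-P[2]-P[3])[:2]/2; print(np.linalg.norm(L),np.linalg.norm(P[2]-P[3])); L/=np.linalg.norm(L); print(c,L,np.degrees(np.arctan2(L[1],L[0])))
plan([c[0],c[1],.028],[-L[1],L[0]])
E
```

```text
[ 0.5791 -0.3602  0.039 ]
[ 0.5914 -0.3163  0.039 ]
[ 0.4835 -0.2878  0.039 ]
[ 0.4722 -0.3314  0.039 ]
0.111164027788889 0.04503703036694275
[ 0.53156404 -0.32390701  0.039     ] [ 0.96612267 -0.25808328] -14.95636114422157
tcp [ 0.5267 -0.3236  0.2429] gap 78.0 t 2.48 turn -0.53 shift [ -5.1   0.9 214.9] q7 [ 0.09  0.46  0.55  1.62 -0.26  1.14  2.01]
```

servo_tool --rows '[58,-5,1,30,-0.5,58,0,0,30,0,58,0,0,30,0,58,0,0,30,0,58,0,0,25,0,58,0,0,0,0,58,0,0,0,0]'

```text
time: 3.07
tcp_pos: [0.5319, -0.3216, 0.0982]
ee_rot: [-0.001, 0.129, 0.992, 0.001]
force: [0.4, -0.2, 0.8]
finger_gap: 0.0579
finger_force: 0.0
```

```bash
python3 - <<'E'
from h import *
plan([.5316,-.3239,.028],[.258,.966])
E
```

```text
tcp [ 0.5319 -0.3216  0.0982] gap 57.9 t 3.07 turn 0.15 shift [-0.5 -2.4 70.2] q7 [ 0.14  0.61  0.47  1.76 -0.35  0.86  2.09]
```

servo_tool --rows '[58,0,-2.3,20,0,58,0,0,20,0,58,0,0,15,0,58,0,0,10,0,58,0,0,5,0,58,0,0,0,0,30,0,0,0,0,30,0,0,0,0,30,0,0,0,0,30,0,0,0,0]' --squeeze 40

```text
time: 3.9
tcp_pos: [0.5324, -0.3262, 0.0299]
ee_rot: [0.001, 0.13, 0.992, -0.0]
force: [-1.1, 0.4, 7.7]
finger_gap: 0.0439
finger_force: 40.0
```

servo_tool --rows '[30,0,0,0,0,30,0,0,0,0,30,0,0,-5,0,30,0,0,-10,0,30,0,0,-20,0,30,0,0,-25,0,30,0,0,-30,0,30,0,0,-30,0,30,0,0,-30,0,30,0,0,0,0]'

```text
time: 4.73
tcp_pos: [0.5339, -0.328, 0.1855]
ee_rot: [0.004, 0.13, 0.992, -0.002]
force: [0.9, -0.0, -1.8]
finger_gap: 0.044
finger_force: 40.0
```

```bash
python3 - <<'E'
from h import *
f=load("pics/top0.png")
Q=np.array([pix2w(f,u,v,.04)[:2] for u,v in[(153,189),(271,177),(279,277),(162,288)]])
c=Q.mean(0); X=(Q[0]+Q[1]-Q[2]-Q[3]); X/=np.linalg.norm(X); print(c,X, np.linalg.norm(Q[0]-Q[1]),np.linalg.norm(Q[1]-Q[2]))
t=c-.02*X; print(t); plan([*t,.16],X)
E
```

```text
[0.49498088 0.22298841] [0.99314851 0.11685908] 0.2812616665203545 0.2386179842674553
[0.47511791 0.22065123]
tcp [ 0.5339 -0.328   0.1855] gap 44.0 t 4.73 turn 68.36 shift [551.8   5.6  22.8] q7 [ 0.11  0.52  0.53  1.68 -0.3   1.02  2.05]
```

servo_tool --rows '[30,0,0,0,6.8,30,0,0,0,6.8,30,0,0,0,6.8,30,0,0,0,6.8,30,0,0,0,6.8,30,0,0,0,6.8,30,0,0,0,6.8,30,0,0,0,6.8,30,0,0,0,6.8,30,0,0,0,6.8]'

```text
time: 5.57
tcp_pos: [0.5315, -0.3255, 0.179]
ee_rot: [-0.0, 0.664, 0.748, 0.0]
force: [-0.7, 0.3, -3.1]
finger_gap: 0.0437
finger_force: 40.0
```

servo_tool --rows '[30,20,0,0,0,30,35,0,0,0,30,38,0,0,0,30,38,0,0,0,30,38,0,0,0,30,38,0,0,0,30,38,0,0,0,30,38,0,0,0,30,38,0,0,0,30,38,0,0,0]'

```text
time: 6.4
tcp_pos: [0.4865, 0.0323, 0.1791]
ee_rot: [-0.0, 0.662, 0.75, 0.0]
force: [1.5, 0.2, -1.2]
finger_gap: 0.044
finger_force: 40.0
```

```bash
python3 - <<'E'
from h import *
plan([.475,.2205,.066],[.9931,.1169])
E
```

```text
tcp [0.4865 0.0323 0.1791] gap 44.0 t 6.4 turn 0.38 shift [188.2  10.6 113.2] q7 [-0.9   0.39  0.97  2.03 -0.41  0.92  0.41]
```

servo_tool --rows '[30,37,2,0,0,30,37,2,0,0,30,37,2,0,0,30,37,2,0,0,30,25,2,10,0,30,15,1,25,0,30,0,0,30,0.4,30,0,0,20,0,30,0,0,10,0,30,0,0,0,0]'

```text
time: 7.23
tcp_pos: [0.4738, 0.2178, 0.0823]
ee_rot: [-0.001, 0.665, 0.747, -0.002]
force: [0.6, 1.0, -2.2]
finger_gap: 0.0439
finger_force: 40.0
```

```bash
python3 - <<'E'
from h import *
plan([.475,.2205,.066],[.9931,.1169])
E
```

```text
tcp [0.4738 0.2178 0.0823] gap 43.9 t 7.23 turn -0.02 shift [ 2.6  1.6 16.3] q7 [-1.1   0.59  0.81  2.04 -0.61  0.77  0.2 ]
```

servo_tool --rows '[30,0,0,6,0,30,0,0,4,0,30,0,0,3,0,30,0,0,2,0,30,0,0,1,0,30,0,0,1,0,30,0,0,0,0]'

```text
time: 7.82
tcp_pos: [0.4751, 0.2184, 0.0668]
ee_rot: [-0.0, 0.665, 0.747, 0.0]
force: [-0.0, 0.1, -1.8]
finger_gap: 0.0436
finger_force: 40.0
```

servo_tool --rows '[30,0,0,0.7,0,30,0,0,0.7,0,30,0,0,0.7,0,30,0,0,0,0]'

```text
time: 8.15
tcp_pos: [0.4751, 0.2184, 0.0648]
ee_rot: [-0.0, 0.665, 0.747, 0.0]
force: [-1.1, -0.2, 1.8]
finger_gap: 0.044
finger_force: 40.0
```

servo_tool --rows '[58,0,0,0,0,58,0,0,0,0,58,0,0,0,0,58,-10,0,0,0,58,-15,0,-1,0,58,-15,0,-1,0,58,0,0,-1,0,58,0,0,0,0]'

```text
time: 8.82
tcp_pos: [0.48, 0.1775, 0.0679]
ee_rot: [0.0, 0.665, 0.746, 0.0]
force: [1.0, -0.5, 1.3]
finger_gap: 0.0581
finger_force: 0.0
```

```bash
python3 - <<'E'
from h import *
f=grab("top","pics/top2.png"); g=grab("wrist","pics/w2.png")
a=cv2.resize(f["img"][160:300,140:300],None,fx=3,fy=3,interpolation=cv2.INTER_CUBIC)
b=cv2.resize(g["img"],(560,420))[:,:300]
cv2.imwrite("pics/c2.png",np.hstack([a,b])[:,:,::-1]); plan([.4797,.1787,.061],[.9931,.1169])
E
```

```text
tcp [0.4797 0.1791 0.0676] gap 58.1 t 8.92 turn -0.0 shift [-0.4 -0.1  6.6] q7 [-1.01  0.59  0.78  2.08 -0.64  0.72  0.3 ]
```

View pics/c2.png

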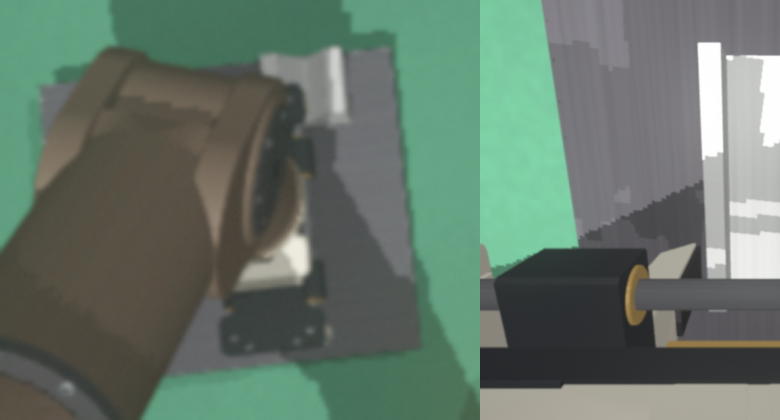

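The wrist half shows the channel flat on the plate, groove up, with its far end (B) at about v=49 in the raw picture and its left outer corner at (249,49). The top half is blocked by the arm. I'll compute where end B is.

```bash
python3 - <<'E'
from h import *
g=load("pics/w2.png"); p=pix2w(g,249,49,.074); s=bot.sense(); r=rot(s["ee_rot"])
print(p,(r.inv().apply(p-s["tcp_pos"])*1e3).round(1))
E
```

```text
[0.44748177 0.27359107 0.074     ] [ 97.7 -21.   -6.3]
```

servo_tool --rows '[58,2,0,3,0,58,0,0,3.5,0,58,0,0,0,0,40,0,0,0,0,40,0,0,0,0,40,0,0,0,0,40,0,0,0,0,40,0,0,0,0]' --squeeze 7

```text
time: 9.58
tcp_pos: [0.4794, 0.1807, 0.0611]
ee_rot: [-0.0, 0.665, 0.747, 0.0]
force: [0.4, 0.0, -2.1]
finger_gap: 0.0438
finger_force: 7.0
```

```bash
python3 - <<'E'
from h import *
plan([.4797,.1787,.061],[.9931,.1169])
h=23;d=95.5
r=np.hypot(h,d);a0=np.arctan2(h,d)
th=np.radians(np.arange(0,91,4.5)); P=np.c_[d-r*np.cos(a0+th),r*np.sin(a0+th)-h]; print(np.c_[P[1:],np.diff(P,axis=0)].round(1).tolist())
E
```

```text
tcp [0.4794 0.1807 0.0611] gap 43.8 t 9.58 turn -0.01 shift [-2.   0.   0.1] q7 [-1.01  0.6   0.77  2.08 -0.65  0.71  0.3 ]
[[2.1, 7.4, 2.1, 7.4], [4.8, 14.7, 2.7, 7.2], [8.0, 21.7, 3.2, 7.0], [11.8, 28.4, 3.8, 6.7], [16.1, 34.8, 4.3, 6.4], [20.9, 40.8, 4.8, 6.1], [26.1, 46.5, 5.2, 5.7], [31.8, 51.7, 5.7, 5.2], [37.8, 56.5, 6.1, 4.8], [44.2, 60.8, 6.4, 4.3], [51.0, 64.6, 6.7, 3.8], [58.0, 67.8, 7.0, 3.2], [65.2, 70.4, 7.2, 2.7], [72.6, 72.5, 7.4, 2.1], [80.2, 74.0, 7.6, 1.5], [87.9, 74.9, 7.7, 0.9], [95.6, 75.2, 7.7, 0.3], [103.3, 74.9, 7.7, -0.3], [110.9, 74.0, 7.7, -0.9], [118.5, 72.5, 7.6, -1.5]]
```

servo_tool --rows '[40,2.1,0,-7.4,0,40,2.7,0,-7.2,0,40,3.2,0,-7,0,40,3.8,0,-6.7,0,40,4.3,0,-6.4,0,40,4.8,0,-6.1,0,40,5.2,0,-5.7,0,40,5.7,0,-5.2,0,40,6.1,0,-4.8,0,40,0,0,0,0]'

```text
time: 10.42
tcp_pos: [0.4752, 0.2202, 0.1184]
ee_rot: [-0.0, 0.664, 0.748, 0.001]
force: [-0.1, 0.2, -2.0]
finger_gap: 0.044
finger_force: 7.0
```

```bash
python3 - <<'E'
from h import *
g=grab("wrist","pics/w3.png")["img"]; s=grab("side","pics/s3.png")["img"]
b=cv2.resize(s[150:270,190:370],None,fx=2.6,fy=2.6,interpolation=cv2.INTER_CUBIC); a=cv2.resize(g,(416,312))[:,100:420]
cv2.imwrite("pics/c3.png",np.hstack([a,b])[:,:,::-1])
E
```

```text
(no output)
```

View pics/c3.png

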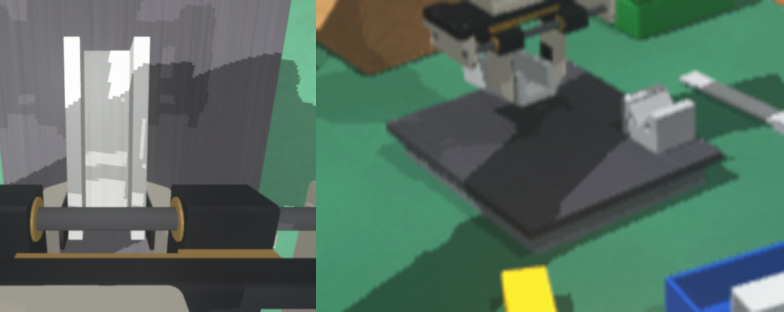

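The wrist view shows the channel still level relative to the gripper, and the side view shows it in the air. At 7 N the pads carried it rigidly instead of letting it pivot. I'll set it back down along the same path and regrip more lightly, nearer the end.

servo_tool --rows '[40,-6.1,0,4.8,0,40,-5.7,0,5.2,0,40,-5.2,0,5.7,0,40,-4.8,0,6.1,0,40,-4.3,0,6.4,0,40,-3.8,0,6.7,0,40,-3.2,0,7,0,40,-2.7,0,5.5,0,40,-2.1,0,3,0,40,0,0,0,0]'

```text
time: 11.35
tcp_pos: [0.4793, 0.1801, 0.0666]
ee_rot: [-0.0, 0.665, 0.747, -0.0]
force: [0.8, -0.6, -1.5]
finger_gap: 0.0441
finger_force: 7.0
```

servo_tool --rows '[40,0,0,2,0,40,0,0,1,0,40,0,0,0.7,0,40,0,0,0.7,0,40,0,0,0.7,0,40,0,0,0,0]'

```text
time: 11.85
tcp_pos: [0.4796, 0.1807, 0.0622]
ee_rot: [0.0, 0.665, 0.747, 0.0]
force: [0.1, -2.1, -1.1]
finger_gap: 0.0439
finger_force: 7.0
```

servo_tool --rows '[40,0,0,1,0,54,0,0,0,0,54,0,0,0,0,54,-5,0,0,0,54,-4,0,0,0,40,0,0,0,0,40,0,0,0,0,40,0,0,0,0,40,0,0,0,0,40,0,0,0,0]' --squeeze 3

```text
time: 12.68
tcp_pos: [0.4806, 0.1715, 0.0612]
ee_rot: [0.0, 0.665, 0.747, -0.0]
force: [0.1, -2.4, 1.9]
finger_gap: 0.0442
finger_force: 3.0
```

```bash
python3 - <<'E'
from h import *
plan([.4797,.1787,.061],[.9931,.1169])
h=23;d=104.5
r=np.hypot(h,d);a0=np.arctan2(h,d)
th=np.radians(np.arange(0,91,4.5)); P=np.c_[d-r*np.cos(a0+th),r*np.sin(a0+th)-h]; print(np.c_[P[1:],np.diff(P,axis=0)].round(1).tolist())
E
```

```text
tcp [0.4806 0.1715 0.0612] gap 44.2 t 12.68 turn -0.02 shift [ 7.3 -0.   0.2] q7 [-0.99  0.6   0.77  2.08 -0.65  0.71  0.32]
[[2.1, 8.1, 2.1, 8.1], [4.9, 16.1, 2.8, 7.9], [8.3, 23.8, 3.4, 7.7], [12.2, 31.2, 4.0, 7.4], [16.8, 38.2, 4.5, 7.1], [21.8, 44.9, 5.1, 6.7], [27.4, 51.2, 5.6, 6.3], [33.5, 57.0, 6.1, 5.8], [40.0, 62.4, 6.5, 5.3], [46.9, 67.2, 6.9, 4.8], [54.1, 71.4, 7.3, 4.2], [61.7, 75.1, 7.6, 3.7], [69.5, 78.1, 7.8, 3.1], [77.6, 80.6, 8.0, 2.4], [85.8, 82.3, 8.2, 1.8], [94.1, 83.5, 8.3, 1.1], [102.5, 84.0, 8.4, 0.5], [110.9, 83.8, 8.4, -0.2], [119.2, 83.0, 8.4, -0.8], [127.5, 81.5, 8.3, -1.5]]
```

servo_tool --rows '[40,0.8,0,-4,0,40,1.2,0,-4,0,40,1.5,0,-4,0,40,1.7,0,-4,0,40,0,0,0,0,40,0,0,0,0]'

```text
time: 13.18
tcp_pos: [0.48, 0.1774, 0.0775]
ee_rot: [-0.0, 0.664, 0.747, 0.0]
force: [0.2, 0.8, -1.6]
finger_gap: 0.0439
finger_force: 3.0
```

```bash
python3 - <<'E'
from h import *
plan([.4797,.1787,.061],[.9931,.1169])
g=grab("wrist","pics/w4.png")["img"]; s=grab("side","pics/s4.png")["img"]
b=cv2.resize(s[150:270,190:370],None,fx=2.6,fy=2.6,interpolation=cv2.INTER_CUBIC); a=cv2.resize(g,(416,312))[:,100:420]
cv2.imwrite("pics/c4.png",np.hstack([a,b])[:,:,::-1])
E
```

```text
tcp [0.48   0.1774 0.0775] gap 43.9 t 13.18 turn 0.03 shift [ 1.3 -0.2 16.5] q7 [-1.02  0.58  0.8   2.07 -0.62  0.74  0.29]
```

View pics/c4.png

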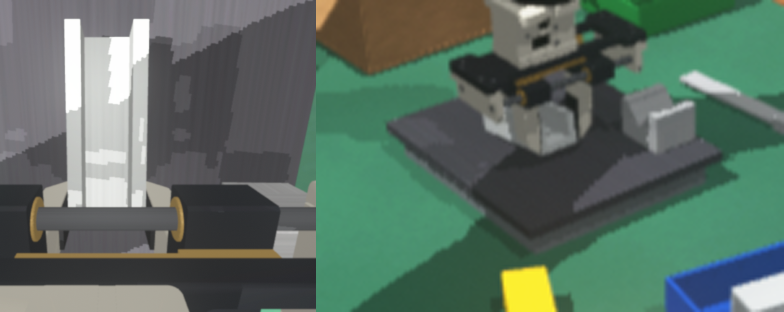

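```bash
cat >> h.py <<'E'
def pred(g,tcp,eer,d,h,th):
    """pixels of B-end groove-side corners, pivot P 2mm behind tcp, tilt th deg"""
    P=np.array(tcp)+rot(eer).apply([0,0,-.002]); t=np.radians(th); out=[]
    for y in(-.022,.022):
        x,z=d,(.034-h)  # part x toward B, up z
        v=[x*np.cos(t)+z*np.sin(t)*1, y, -(z*np.cos(t)-x*np.sin(t))]  # B goes down as th grows
        v=[x*np.cos(t)+z*np.sin(t),y,-(-x*np.sin(t)+z*np.cos(t))]
        out.append(np.round(w2pix(g,P+rot(eer).apply(v)),1).tolist())
    return out
E
python3 - <<'E'
from h import *
s=bot.sense(); g=load("pics/w4.png")
for th in(0,4,9,14): print(th,pred(g,s["tcp_pos"],s["ee_rot"],.1045,.023,th))
E
```

```text
0 [[241.0, 21.8], [388.7, 21.8]]
4 [[245.4, 26.5], [384.6, 26.5]]
9 [[250.3, 34.2], [380.1, 34.2]]
14 [[254.7, 43.2], [376.1, 43.2]]
```

```bash
python3 - <<'E'
from h import *
g=load("pics/w3.png")
for th in(0,9,20,30,40): print(th,pred(g,[.4752,.2202,.1184],[0,.664,.748,.001],.0955,.023,th))
g2=load("pics/w2.png")
print(pred(g2,[.4797,.1791,.0676],[0,.665,.746,0],.0977,.0276,0))
E
```

```text
0 [[242.7, 53.9], [387.8, 53.8]]
9 [[251.0, 61.1], [380.2, 61.1]]
20 [[259.2, 77.0], [372.6, 77.0]]
30 [[265.1, 95.6], [367.2, 95.6]]
40 [[269.8, 116.6], [362.8, 116.6]]
[[245.3, 47.1], [385.7, 47.3]]
```

servo_tool --rows '[40,2.5,0,-5.5,0,40,2.8,0,-5.4,0,40,3,0,-5.2,0,40,3.2,0,-5,0,40,3.4,0,-4.8,0,40,3.6,0,-4.6,0,40,0,0,0,0]'

```text
time: 13.87
tcp_pos: [0.478, 0.1964, 0.1085]
ee_rot: [0.0, 0.664, 0.748, 0.001]
force: [0.4, 0.1, -0.1]
finger_gap: 0.0441
finger_force: 3.0
```

```bash
cat >> h.py <<'E'
def meas(g):
    im=cv2.cvtColor(g["img"],cv2.COLOR_RGB2HSV); m=((im[...,2]>185)&(im[...,1]<60)).astype(np.uint8)
    m[300:]=0; m[:,:200]=0; m[:,440:]=0
    n,l,st,c=cv2.connectedComponentsWithStats(m)
    return sorted([st[i].tolist() for i in range(1,n) if st[i,4]>120],key=lambda s:-s[4])[:5]
E
python3 - <<'E'
from h import *
s=bot.sense(); g=grab("wrist","pics/w5.png")
for k in("w2","w3","w4","w5"): print(k,meas(load(f"pics/{k}.png")))
plan([.48,.1774,.0775],[.9931,.1169])
for th in(0,9,20,25,30): print(th,pred(g,s["tcp_pos"],s["ee_rot"],.1045,.023,th))
E
```

```text
w2 [[281, 49, 107, 251, 19304], [249, 48, 29, 163, 3915], [259, 282, 22, 18, 373], [355, 281, 22, 19, 372]]
w3 [[285, 56, 100, 167, 9156], [251, 56, 27, 120, 2761], [286, 273, 61, 27, 1469], [285, 230, 65, 27, 1455], [368, 181, 11, 64, 432]]
w4 [[284, 29, 100, 271, 22539], [253, 29, 27, 271, 6211]]
w5 [[286, 68, 90, 232, 16184], [259, 68, 27, 232, 4633]]
tcp [0.478  0.196  0.1081] gap 44.3 t 13.92 turn 0.05 shift [-18.8  -0.2  30.6] q7 [-1.09  0.54  0.85  2.04 -0.57  0.81  0.21]
0 [[241.0, 20.7], [389.1, 20.7]]
9 [[250.3, 33.3], [380.5, 33.2]]
20 [[259.3, 54.8], [372.2, 54.7]]
25 [[262.7, 65.9], [369.1, 65.9]]
30 [[265.7, 77.6], [366.4, 77.6]]
```

```bash
python3 - <<'E'
from h import *
g=load("pics/w5.png")["img"]; s=grab("side","pics/s5.png")["img"]
b=cv2.resize(s[160:240,220:330],None,fx=3.9,fy=3.9,interpolation=cv2.INTER_CUBIC); a=cv2.resize(g,(416,312))[:,60:420]
cv2.imwrite("pics/c5.png",np.hstack([a,b])[:,:,::-1])
E
```

```text
(no output)
```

View pics/c5.png

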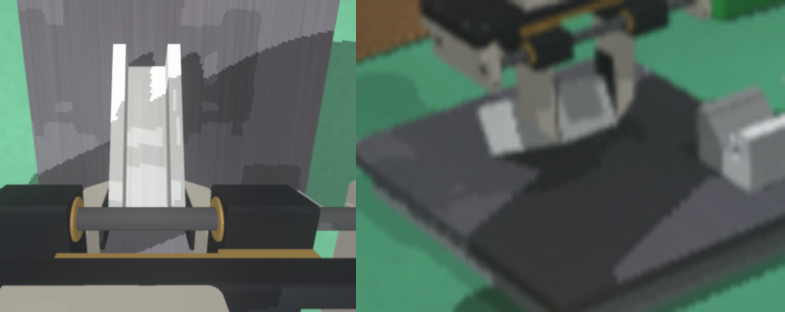

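The picture shows the walls tapering away toward B, at about (112,45) and (182,45), and in the side view the channel is visibly tilted. At 3 N it pivots as planned, at roughly 26°. I'm continuing the arc.

servo_tool --rows '[40,4,0,-4.5,0,40,4.5,0,-4.5,0,40,6.5,0,-5.2,0,40,6.9,0,-4.7,0,40,7.3,0,-4.1,0,40,7.6,0,-3.6,0,40,7.8,0,-3,0,40,0,0,0,0]'

```text
time: 14.63
tcp_pos: [0.4726, 0.2419, 0.1378]
ee_rot: [-0.0, 0.664, 0.748, 0.001]
force: [0.2, -1.1, 0.8]
finger_gap: 0.0441
finger_force: 3.0
```

```bash
python3 - <<'E'
from h import *
s=bot.sense(); g=grab("wrist","pics/w6.png")
print(meas(g))
plan([.4806,.1715,.0612],[.9931,.1169])
for th in(20,40,50,60,70): print(th,pred(g,s["tcp_pos"],s["ee_rot"],.1045,.023,th))
E
```

```text
[[271, 141, 22, 66, 1020], [338, 141, 23, 49, 597], [298, 238, 13, 62, 413]]
tcp [0.4725 0.2409 0.1375] gap 43.9 t 14.68 turn 0.1 shift [-69.9  -0.2  76.3] q7 [-1.2   0.52  0.89  1.98 -0.53  0.89  0.1 ]
20 [[259.3, 54.9], [372.2, 54.8]]
40 [[270.7, 102.3], [361.7, 102.3]]
50 [[274.6, 127.7], [358.1, 127.7]]
60 [[277.6, 153.6], [355.4, 153.5]]
70 [[279.9, 179.7], [353.2, 179.6]]
```

servo_tool --rows '[40,7.6,0,-3,0,40,8.2,0,-1.8,0,40,8.3,0,-1.1,0,40,8.4,0,-0.4,0,40,8.4,0,0.3,0,40,0,0,0,0]'

```text
time: 15.18
tcp_pos: [0.4673, 0.283, 0.1431]
ee_rot: [-0.0, 0.663, 0.748, 0.0]
force: [-0.8, 0.3, 2.1]
finger_gap: 0.044
finger_force: 3.0
```

```bash
python3 - <<'E'
from h import *
s=bot.sense(); g=grab("wrist","pics/w7.png")
print(meas(g))
plan([.4806,.1715,.0612],[.9931,.1169])
for th in(60,70,80,90): print(th,pred(g,s["tcp_pos"],s["ee_rot"],.1045,.023,th))
E
```

```text
[]
tcp [0.4675 0.2817 0.143 ] gap 44.1 t 15.23 turn 0.12 shift [-111.     0.2   81.8] q7 [-1.26  0.54  0.9   1.94 -0.53  0.92  0.02]
60 [[277.7, 153.5], [355.4, 153.4]]
70 [[280.0, 179.6], [353.3, 179.5]]
80 [[281.7, 205.8], [351.7, 205.8]]
90 [[282.9, 232.3], [350.7, 232.2]]
```

servo_tool --rows '[40,8.3,0,0,0,40,8.2,0,0.5,0,40,0,0,0.5,0,40,0,0,0.5,0,40,0,0,0,0,40,0,0,0,0]'

```text
time: 15.73
tcp_pos: [0.4659, 0.2963, 0.1418]
ee_rot: [-0.0, 0.665, 0.747, 0.0]
force: [-1.8, 0.2, 2.0]
finger_gap: 0.0442
finger_force: 3.0
```

```bash
python3 - <<'E'
from h import *
s=bot.sense(); g=grab("wrist","pics/w8.png"); 
plan([.4806,.1715,.0612],[.9931,.1169]); print(s["force"])
for th in(80,85,90): print(th,pred(g,s["tcp_pos"],s["ee_rot"],.1045,.023,th))
i=g["img"]; sd=grab("side","pics/s8.png")["img"]
b=cv2.resize(sd[120:240,220:370],None,fx=2.8,fy=2.8,interpolation=cv2.INTER_CUBIC)
a=np.clip(cv2.resize(i[100:300,240:400],None,fx=1.68,fy=1.68).astype(float)*1.5,0,255).astype(np.uint8)
cv2.imwrite("pics/c8.png",np.hstack([a,b])[:,:,::-1])
E
```

```text
tcp [0.4659 0.2962 0.1418] gap 44.0 t 15.78 turn -0.04 shift [-1.256e+02  1.000e-01  8.060e+01] q7 [-1.28  0.55  0.89  1.92 -0.54  0.92 -0.  ]
[-1.84575303  0.22776201  1.98571137]
80 [[281.7, 205.9], [351.7, 205.8]]
85 [[282.3, 219.1], [351.1, 219.0]]
90 [[282.9, 232.3], [350.6, 232.3]]
```

View pics/c8.png

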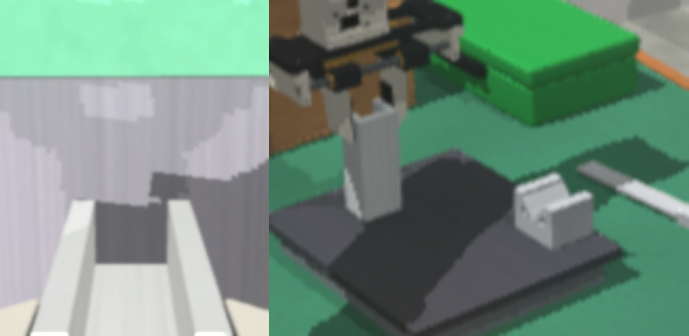

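The side view shows the channel standing nearly upright on end B, back toward the camera. In the wrist crop the bottom of the groove-side walls is at about v=219, which reads as 85°. I'll nudge it onto its end.

servo_tool --rows '[40,3,0,0.5,0,40,3,0,0.5,0,40,3,0,0.5,0,40,0,0,0.5,0,40,0,0,0.5,0,40,0,0,0,0,40,0,0,0,0]'

```text
time: 16.42
tcp_pos: [0.4648, 0.3053, 0.1392]
ee_rot: [0.0, 0.665, 0.747, -0.0]
force: [-0.7, -1.4, 2.5]
finger_gap: 0.0438
finger_force: 3.0
```

```bash
python3 - <<'E'
from h import *
for k in("w8","w9"):
    g=load(f"pics/{k}.png") if k=="w8" else grab("wrist","pics/w9.png")
    i=cv2.cvtColor(g["img"],cv2.COLOR_RGB2GRAY).astype(float)
    for u0,u1 in((285,294),(343,350)):
        c=i[205:270,u0:u1].mean(1); d=np.diff(c); k2=np.argmax(d); print(k,u0,205+k2,d[k2].round(1))
plan([.4806,.1715,.0612],[.9931,.1169]); print(bot.sense()["force"])
E
```

```text
w8 285 218 21.1
w8 343 218 31.0
w9 285 232 12.4
w9 343 232 33.6
tcp [0.4648 0.3053 0.1392] gap 44.3 t 16.47 turn -0.02 shift [-134.7    0.    78. ] q7 [-1.28  0.56  0.89  1.91 -0.55  0.92 -0.01]
[ 0.09278003 -0.30070614  1.92114024]
```

The part now reads 90°, standing flat on its end. I'll regrip it nearer its back (11 mm from the back, 95 mm up), grip firmly and lift.

servo_tool --rows '[54,0,0,0,0,54,0,0,0,0,54,0,0,0,0,54,-4,0,2,0,54,-4,0,2,0,54,-4,0,2,0,54,0,0,0,0]'

```text
time: 17.05
tcp_pos: [0.4662, 0.2921, 0.1328]
ee_rot: [0.0, 0.665, 0.747, -0.0]
force: [0.3, -0.1, -0.5]
finger_gap: 0.0538
finger_force: 0.0
```

```bash
python3 - <<'E'
from h import *
plan([.4662,.2934,.133],[.9931,.1169])
g=grab("wrist","pics/w10.png"); i=cv2.cvtColor(g["img"],cv2.COLOR_RGB2GRAY).astype(float); s=bot.sense()
r=rot(s["ee_rot"]); 
for u0,u1 in((285,294),(343,350)):
    d=np.diff(i[170:270,u0:u1].mean(1)); v=170+np.argmax(d); p=pix2w(g,(u0+u1)/2,v,.04); print(v,d.max(),(r.inv().apply(p-s["tcp_pos"])*1e3).round(1))
E
```

```text
tcp [0.4662 0.2921 0.1328] gap 53.8 t 17.05 turn -0.09 shift [ 1.3  0.2 -0.2] q7 [-1.26  0.56  0.88  1.93 -0.55  0.91  0.02]
213 11.888888888888886 [ 25.  -16.8  93. ]
213 30.714285714285708 [25.  18.3 93. ]
```

servo_tool --rows '[40,0,0,0,0,40,0,0,0,0,40,0,0,0,0,40,0,0,-3,0,40,0,0,-6,0,40,-5,0,-6,0,40,-15,0,0,0,40,-20,0,0,0,40,-20,0,0,0,40,-20,0,0,0]' --squeeze 30

```text
time: 17.93
tcp_pos: [0.4756, 0.2118, 0.1485]
ee_rot: [0.0, 0.665, 0.747, 0.0]
force: [-0.6, 0.1, -2.2]
finger_gap: 0.0439
finger_force: 30.0
```

servo_tool --rows '[40,-20,0,0,0,40,-20,0,0,0,40,-15,0,0,0,40,-10,0,0,0,40,-4,0,4,0,40,0,0,5,0,40,0,0,3,0,40,0,0,1,0,40,0,0,0,0,40,0,0,0,0]'

```text
time: 18.77
tcp_pos: [0.4834, 0.1462, 0.135]
ee_rot: [-0.0, 0.664, 0.748, -0.0]
force: [0.9, -0.2, -2.6]
finger_gap: 0.0439
finger_force: 30.0
```

```bash
python3 - <<'E'
from h import *
plan([.4838,.143,.133],[.9931,.1169])
print(bot.sense()["force"])
E
```

```text
tcp [0.4834 0.1462 0.135 ] gap 43.9 t 18.77 turn 0.06 shift [-3.2  0.   2. ] q7 [-1.05  0.49  0.9   2.04 -0.51  0.85  0.26]
[ 0.85910019 -0.21233215 -2.62268302]
```

servo_tool --rows '[40,0,0,1,0,40,0,0,0.7,0,40,0,0,0.5,0,40,0,0,0.3,0,40,0,0,0,0]'

```text
time: 19.18
tcp_pos: [0.4836, 0.1458, 0.1332]
ee_rot: [-0.0, 0.664, 0.747, 0.0]
force: [-2.8, 0.9, 6.5]
finger_gap: 0.044
finger_force: 30.0
```

servo_tool --rows '[40,0,0,0,0,40,0,0,0.3,0,40,0,0,0,0]' --squeeze 3

```text
time: 19.43
tcp_pos: [0.4836, 0.1457, 0.1326]
ee_rot: [-0.0, 0.665, 0.747, 0.0]
force: [-1.5, 0.4, 4.5]
finger_gap: 0.0441
finger_force: 3.0
```

```bash
python3 - <<'E'
from h import *
plan([.4838,.143,.133],[.9931,.1169])
h=25;d=95
th=np.radians(np.arange(0,91,4.5)); P=np.c_[-h*np.cos(th)+d*np.sin(th)+h,d*np.cos(th)+h*np.sin(th)-d]; print(np.c_[P[1:],np.diff(P,axis=0)].round(1).tolist())
E
```

```text
tcp [0.4836 0.1457 0.1326] gap 44.1 t 19.43 turn -0.01 shift [-2.7 -0.1 -0.4] q7 [-1.04  0.49  0.89  2.04 -0.51  0.84  0.27]
[[7.5, 1.7, 7.5, 1.7], [15.2, 2.7, 7.6, 1.1], [22.9, 3.2, 7.7, 0.5], [30.6, 3.1, 7.7, -0.1], [38.3, 2.3, 7.7, -0.7], [45.9, 1.0, 7.6, -1.3], [53.3, -0.9, 7.5, -1.9], [60.6, -3.4, 7.3, -2.5], [67.7, -6.5, 7.1, -3.1], [74.5, -10.1, 6.8, -3.6], [81.0, -14.3, 6.5, -4.1], [87.2, -18.9, 6.2, -4.6], [92.9, -24.0, 5.8, -5.1], [98.3, -29.6, 5.4, -5.5], [103.2, -35.5, 4.9, -6.0], [107.6, -41.9, 4.4, -6.3], [111.5, -48.5, 3.9, -6.6], [114.9, -55.4, 3.4, -6.9], [117.7, -62.6, 2.8, -7.2], [120.0, -70.0, 2.3, -7.4]]
```

servo_tool --rows '[40,3.7,0,-0.6,0,40,3.8,0,-0.6,0,40,3.8,0,-0.5,0,40,3.8,0,-0.4,0,40,0,0,0,0]'

```text
time: 19.85
tcp_pos: [0.4817, 0.1617, 0.1344]
ee_rot: [-0.0, 0.664, 0.748, 0.0]
force: [-0.9, 1.2, -3.1]
finger_gap: 0.0439
finger_force: 3.0
```

```bash
python3 - <<'E'
from h import *
plan([.4836,.1457,.1326],[.9931,.1169])
g=grab("wrist","pics/w11.png"); i=cv2.cvtColor(g["img"],cv2.COLOR_RGB2GRAY).astype(float); s=bot.sense(); print(s["force"])
for u0,u1 in((285,294),(343,350)):
    d=np.diff(i[190:300,u0:u1].mean(1)); o=np.argsort(-abs(d))[:4]; print([(190+k,d[k].round(0)) for k in o])
for th in(90,95,99,103): print(th,pred(g,s["tcp_pos"],s["ee_rot"],.095,.009,th))
E
```

```text
tcp [0.4817 0.1617 0.1344] gap 43.9 t 19.85 turn 0.07 shift [-16.2   0.    1.8] q7 [-1.07  0.49  0.89  2.03 -0.51  0.85  0.23]
[-0.25380564  0.19552005 -1.71610759]
[(np.int64(216), np.float64(34.0)), (np.int64(217), np.float64(29.0)), (np.int64(215), np.float64(12.0)), (np.int64(218), np.float64(12.0))]
[(np.int64(216), np.float64(34.0)), (np.int64(217), np.float64(29.0)), (np.int64(215), np.float64(12.0)), (np.int64(218), np.float64(12.0))]
90 [[280.9, 214.8], [352.3, 214.8]]
95 [[281.5, 227.4], [351.7, 227.4]]
99 [[281.9, 237.5], [351.4, 237.5]]
103 [[282.2, 247.7], [351.1, 247.6]]
```

The channel stayed at about 91° and was carried along, because the pads resisted turning with that much overlap. I'll set it down again and regrip only the top groove-side corner with the fingertips. That gives less twisting friction, and the pivot sits almost above the tipping edge.

servo_tool --rows '[40,0,0,0.7,0,40,0,0,0.6,0,40,0,0,0.5,0,40,0,0,0,0,54,0,0,0,0,54,0,0,0,0,54,0,0,0,0,54,0,0,0,0]'

```text
time: 20.57
tcp_pos: [0.482, 0.1605, 0.1328]
ee_rot: [0.0, 0.665, 0.747, 0.0]
force: [0.1, -0.8, -0.4]
finger_gap: 0.0539
finger_force: 0.0
```

```bash
python3 - <<'E'
from h import *
s=bot.sense(); r=rot(s["ee_rot"]); print(s["tcp_pos"],s["finger_gap"],s["force"])
g=grab("wrist","pics/w12.png"); i=cv2.cvtColor(g["img"],cv2.COLOR_RGB2GRAY).astype(float)
for u0,u1 in((285,294),(343,350)):
    d=np.diff(i[190:300,u0:u1].mean(1)); v=190+np.argmax(d); p=pix2w(g,(u0+u1)/2,v+.5,.04); print(v,d.max(),(r.inv().apply(p-s["tcp_pos"])*1e3).round(1))
E
```

```text
[0.48197025 0.16053444 0.13284777] 0.05389492743491122 [ 0.09769906 -0.78064089 -0.43013572]
216 32.888888888888886 [ 23.5 -16.8  92.8]
216 32.28571428571428 [23.4 18.4 92.9]
```

servo_tool --rows '[54,0,0,-8,0,54,0,0,-9,0,54,0,0,-8,0,54,7,0,0,0,54,7,0,0,0,54,5,0,0,0,40,0,0,0,0,40,0,0,0,0,40,0,0,0,0,40,0,0,0,0]' --squeeze 3

```text
time: 21.45
tcp_pos: [0.4795, 0.1792, 0.1575]
ee_rot: [-0.0, 0.665, 0.747, -0.0]
force: [-0.6, 0.0, -0.8]
finger_gap: 0.0442
finger_force: 3.0
```

```bash
python3 - <<'E'
from h import *
s=bot.sense(); print(s["tcp_pos"],s["finger_gap"],s["finger_force"],s["force"])
h=7;d=105.5
th=np.radians(np.arange(0,91,4.5)); P=np.c_[-h*np.cos(th)+d*np.sin(th)+h,d*np.cos(th)+h*np.sin(th)-d]; print(np.c_[P[1:],np.diff(P,axis=0)].round(1).tolist())
E
```

```text
[0.47945175 0.17916656 0.15754262] 0.044158863845138466 2.998807355761528 [-0.55654408  0.00825006 -0.8148881 ]
[[8.3, 0.2, 8.3, 0.2], [16.6, -0.2, 8.3, -0.4], [24.8, -1.3, 8.2, -1.1], [32.9, -3.0, 8.1, -1.7], [40.9, -5.4, 8.0, -2.4], [48.7, -8.3, 7.8, -3.0], [56.2, -11.9, 7.5, -3.6], [63.3, -16.0, 7.2, -4.1], [70.2, -20.7, 6.8, -4.7], [76.7, -26.0, 6.5, -5.2], [82.7, -31.7, 6.0, -5.7], [88.2, -37.8, 5.6, -6.2], [93.3, -44.4, 5.1, -6.6], [97.8, -51.4, 4.5, -7.0], [101.8, -58.7, 4.0, -7.3], [105.2, -66.2, 3.4, -7.6], [108.0, -74.1, 2.8, -7.8], [110.1, -82.1, 2.2, -8.0], [111.6, -90.2, 1.5, -8.2], [112.5, -98.5, 0.9, -8.3]]
```

servo_tool --rows '[40,0,0,0.6,0,40,2,0,0.2,0,40,3,0,0,0,40,4,0,0.1,0,40,4,0,0.2,0,40,0,0,0,0]'

```text
time: 21.95
tcp_pos: [0.478, 0.1935, 0.1565]
ee_rot: [-0.0, 0.664, 0.748, 0.0]
force: [-0.3, 0.4, 2.1]
finger_gap: 0.0436
finger_force: 3.0
```

```bash
cat > t.py <<'E'
from h import *
import sys
g=grab("wrist",f"pics/{sys.argv[1]}.png"); i=cv2.cvtColor(g["img"],cv2.COLOR_RGB2GRAY).astype(float); s=bot.sense(); r=rot(s["ee_rot"]); print(s["tcp_pos"],s["force"],s["finger_gap"])
for u0,u1 in((288,296),(341,348)):
    d=np.diff(i[150:300,u0:u1].mean(1)); v=150+np.argmax(d); p=pix2w(g,(u0+u1)/2,v+.5,.04); print(v,d.max(),p.round(4),(r.inv().apply(p-s["tcp_pos"])*1e3).round(1))
E
python3 t.py w13
```

```text
[0.477977   0.19305176 0.15655086] [ 0.31213597 -0.68596551  1.88871   ] 0.04427702343337099
256 32.125 [0.4619 0.1817 0.04  ] [ -9.4 -17.3 116.6]
256 28.857142857142847 [0.4983 0.186  0.04  ] [ -9.4  19.3 116.6]
```

End B's edge stayed put while the tool moved 14 mm past it, so the channel is now tilting about that edge. I'm continuing the arc.

servo_tool --rows '[40,5,0,0.4,0,40,6,0,0.6,0,40,8,0,1.7,0,40,8,0,2.4,0,40,0,0,0,0]'

```text
time: 22.42
tcp_pos: [0.4743, 0.2216, 0.1508]
ee_rot: [-0.0, 0.663, 0.748, -0.0]
force: [0.1, 0.1, 0.7]
finger_gap: 0.0442
finger_force: 3.0
```

```bash
python3 t.py w14; python3 - <<'E'
from h import *
f=grab("side","pics/s14.png"); s=bot.sense(); r=rot(s["ee_rot"])
E=np.array([.480,.184,.04]); X=r.apply([1,0,0]); Y=r.apply([0,1,0])
# search tilt: compare predicted silhouette corners of back face with image edges
gray=cv2.cvtColor(f["img"],cv2.COLOR_RGB2GRAY)
ed=cv2.GaussianBlur(cv2.Canny(gray,40,100).astype(float),(0,0),1.2)
for th in range(0,46,3):
    t=np.radians(th); u=np.array(X*np.sin(t)+[0,0,np.cos(t)]); n=-X*np.cos(t)+np.array([0,0,np.sin(t)])  # u: toward A, n: toward back
    c=[E+.034*n+.11*a*u+.022*b*Y for a,b in((0,-1),(.85,-1),(.85,1),(0,1))]
    sc=0
    for a,b in((0,1),(2,3),(3,0)):
        L=np.linspace(c[a],c[b],40); px=np.round(w2pix(f,L)).astype(int); sc+=ed[px[1],px[0]].mean()
    print(th,round(sc),end='; ')
E
```

```text
[0.47457278 0.2206186  0.15110894] [-0.17163058  0.41641392  0.84304056] 0.04402412977729449
297 24.75 [0.4615 0.1815 0.04  ] [-37.3 -17.6 111.1]
297 25.857142857142847 [0.4982 0.1859 0.04  ] [-37.2  19.3 111.1]
0 34; 3 46; 6 58; 9 76; 12 106; 15 151; 18 201; 21 238; 24 239; 27 202; 30 155; 33 114; 36 90; 39 78; 42 76; 45 78;
```

E hasn't moved, and the edge fit in the side camera gives a tilt of about 22°, matching the plan.

servo_tool --rows '[40,7.3,0,2.2,0,40,7.5,0,3.6,0,40,7.2,0,4.1,0,40,6.8,0,4.7,0,40,6.5,0,5.2,0,40,6,0,5.7,0,40,0,0,0,0]'

```text
time: 23.1
tcp_pos: [0.4693, 0.2618, 0.1247]
ee_rot: [-0.0, 0.664, 0.748, -0.001]
force: [-0.3, 1.6, 1.0]
finger_gap: 0.0441
finger_force: 3.0
```

```bash
cat > t2.py <<'E'
from h import *
import sys
f=grab("side",f"pics/{sys.argv[1]}.png"); s=bot.sense(); r=rot(s["ee_rot"]); print(s["tcp_pos"],s["force"],s["finger_gap"])
X=r.apply([1,0,0]); Y=r.apply([0,1,0]); gray=cv2.cvtColor(f["img"],cv2.COLOR_RGB2GRAY)
ed=cv2.GaussianBlur(cv2.Canny(gray,40,100).astype(float),(0,0),1.2); res=[]
for th in range(int(sys.argv[2]),int(sys.argv[3])+1,2):
  for e in range(-16,17,2):
    E=np.array([.480,.184,.04])+X*e/1e3
    t=np.radians(th); u=np.array(X*np.sin(t)+[0,0,np.cos(t)]); n=-X*np.cos(t)+np.array([0,0,np.sin(t)])
    c=[E+.034*n+.11*a*u+.022*b*Y for a,b in((0,-1),(.8,-1),(.8,1),(0,1))]; sc=0
    for a,b in((0,1),(2,3),(3,0)):
        px=np.round(w2pix(f,np.linspace(c[a],c[b],40))).astype(int); sc+=ed[px[1],px[0]].mean()
    res.append((round(sc),th,e))
print(sorted(res)[-8:])
E
python3 t2.py s15 30 74
```

```text
[0.46958864 0.26096307 0.12524286] [0.57101017 1.27025596 1.18526518] 0.04387756644304785
[(263, 50, -2), (263, 52, -4), (263, 52, 0), (263, 54, -4), (265, 48, 2), (266, 50, 2), (267, 52, -2), (268, 50, 0)]
```

servo_tool --rows '[40,5.5,0,5.2,0,40,5.1,0,6.5,0,40,4.5,0,7,0,40,4,0,7.3,0,40,3.4,0,7.6,0,40,0,0,0,0]'

```text
time: 23.65
tcp_pos: [0.4665, 0.2831, 0.0907]
ee_rot: [-0.0, 0.664, 0.748, -0.001]
force: [-0.2, 0.6, -0.9]
finger_gap: 0.0436
finger_force: 3.0
```

```bash
python3 t2.py s16 56 90
```

```text
[0.46682876 0.28255128 0.09139253] [-0.26953628  0.4993475  -1.66658699] 0.043952812918714626
[(276, 76, -2), (277, 76, -8), (278, 74, -4), (278, 74, -2), (278, 78, -8), (279, 74, 0), (279, 76, -6), (279, 76, -4)]
```

servo_tool --rows '[40,2.8,0,6,0,40,2.4,0,6,0,40,1.8,0,5,0,40,1.2,0,5,0,40,0.6,0,4,0,40,0.2,0,2,0,40,0,0,0,0,40,0,0,0,0]'

```text
time: 24.37
tcp_pos: [0.4664, 0.2914, 0.0644]
ee_rot: [-0.0, 0.665, 0.747, -0.0]
force: [-0.2, -0.0, -0.7]
finger_gap: 0.044
finger_force: 3.0
```

```bash
python3 t2.py s17 70 96
```

```text
[0.46643377 0.29134149 0.06451307] [ 0.12716662  0.30003278 -1.75839337] 0.04365921042722364
[(272, 90, -2), (273, 88, -8), (274, 90, -10), (276, 90, -4), (277, 88, -4), (279, 90, -8), (280, 88, -6), (280, 90, -6)]
```

servo_tool --rows '[40,0,0,1,0,40,0,0,1,0,40,0,0,1,0,40,0,0,0.8,0,40,0,0,0,0]'

```text
time: 24.83
tcp_pos: [0.4664, 0.2915, 0.0605]
ee_rot: [0.0, 0.664, 0.747, 0.0]
force: [-0.2, 0.5, -1.2]
finger_gap: 0.0435
finger_force: 3.0
```

```bash
python3 - <<'E'
from h import *
s=grab("side","pics/s18.png")["img"]; g=grab("wrist","pics/w18.png")["img"]; print(bot.sense()["tcp_pos"],bot.sense()["force"])
b=cv2.resize(s[150:250,210:360],None,fx=3,fy=3,interpolation=cv2.INTER_CUBIC); a=cv2.resize(g,(400,300))[:,60:390]
cv2.imwrite("pics/c18.png",np.hstack([a,b])[:,:,::-1])
E
```

```text
[0.46650667 0.291451   0.06064125] [ 0.60848474  0.62626843 -2.10970244]
```

```bash
python3 t2.py s19 76 96
```

```text
[0.46648015 0.29143662 0.06065067] [ 0.3219067   0.23337766 -1.14821133] 0.04408688458936628
[(268, 90, 0), (272, 90, -2), (273, 92, -8), (273, 92, -4), (273, 92, -2), (274, 90, -6), (274, 90, -4), (276, 92, -6)]
```

servo_tool --rows '[40,0,0,0.6,0,40,0,0,0.6,0,40,0,0,0,0,40,0,0,0,0]'

```text
time: 25.32
tcp_pos: [0.4664, 0.2915, 0.0594]
ee_rot: [0.0, 0.665, 0.747, 0.0]
force: [-0.2, 1.2, -0.2]
finger_gap: 0.0439
finger_force: 3.0
```

servo_tool --rows '[40,0,0,0.5,0,40,0,0,0.5,0,40,0,0,0,0,40,0,0,0,0]'

```text
time: 25.65
tcp_pos: [0.4665, 0.2914, 0.0585]
ee_rot: [-0.0, 0.665, 0.747, 0.0]
force: [-1.7, -0.2, 4.3]
finger_gap: 0.0441
finger_force: 3.0
```

The force now shows firm support, so I'll release and lift straight up.

servo_tool --rows '[46,0,0,0,0,50,0,0,0,0,60,0,0,0,0,60,0,0,0,0,60,0,0,-10,0,60,0,0,-25,0,60,0,0,-30,0,60,0,0,-30,0,60,0,0,-30,0,60,0,0,-30,0]'

```text
time: 26.48
tcp_pos: [0.4663, 0.2909, 0.2155]
ee_rot: [0.0, 0.665, 0.747, -0.0]
force: [0.3, 0.8, -0.2]
finger_gap: 0.06
finger_force: 0.0
```

servo_tool --rows '[60,-30,0,0,0,60,-38,0,0,0,60,-38,0,0,0,60,-38,0,0,0,60,-38,0,0,0,60,-38,0,0,0,60,-38,0,0,0,60,-20,0,0,0,60,0,0,0,0,60,0,0,0,0]'

```text
time: 27.32
tcp_pos: [0.4988, 0.0139, 0.2141]
ee_rot: [0.0, 0.666, 0.746, 0.0]
force: [0.1, 0.2, -0.4]
finger_gap: 0.0604
finger_force: 0.0
```

```bash
python3 - <<'E'
from h import *
t=grab("top","pics/t20.png")["img"]; s=grab("side","pics/s20.png")["img"]; print(bot.sense()["tcp_pos"],bot.sense()["force"])
a=cv2.resize(t[160:300,140:300],None,fx=2.4,fy=2.4,interpolation=cv2.INTER_CUBIC); b=cv2.resize(s[150:250,205:335],None,fx=3.1,fy=3.36,interpolation=cv2.INTER_CUBIC)
cv2.imwrite("pics/c20.png",np.hstack([a,b])[:,:,::-1])
E
```

```text
[0.49879519 0.01622919 0.21360452] [-0.56498507  0.57243462 -0.3240825 ]
```

View pics/c20.png

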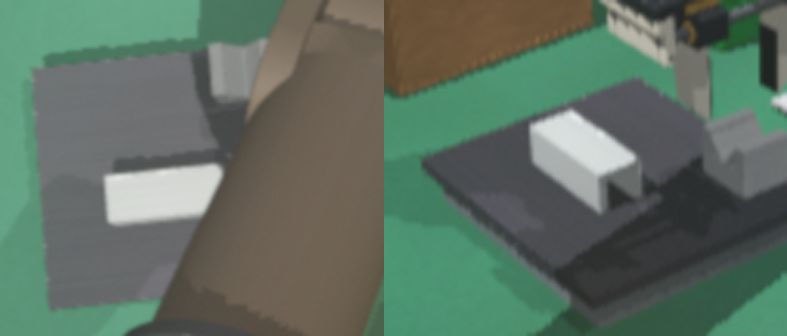

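The picture shows the channel flat on the plate, plain back up and groove down, with the groove visible at the near end around (620,195). It lies well inside the plate, the V-block hasn't moved, and the gripper is clear, so I'm handing in.

```bash
python3 -c "
from station import bot
print(bot.finish_job())"
```

```text
the job is handed in; nothing more can be done
None
```

The U-channel is lying flat on the surface plate, groove down and plain back up, wholly on its top; nothing else was moved, and I handed the job in at about 27 s.

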